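# Demagnetise the steel engine parts

## Robot

A 7-joint arm with a two-finger parallel gripper is mounted at the origin on the work surface. World frame = base frame: x ahead of the robot, y to its left, z up, the work surface at z = 0. Lengths are in m, angles in degrees, forces in N, time in s.
With the tool pointing down it reaches from about 0.35 to 0.775 m from the base axis. Payload 3.1 kg.
Tool frame: the origin (TCP) lies on the centre line of the jaws, within the pads' length; the fingertips stand 17 mm ahead of it and the grasp point (between the pads) lies 2 mm behind it (robot.tip_reach is the distance from the TCP to the fingertips, in m); z points along the fingers, y is the line along which they close (so a half turn about z gives the same grasp; the last joint's range is limited). The gripper opens to 85 mm and grips with 20 to 120 N. Pads are 22 mm wide; open, the fingers measure 114 mm over their backs; the gripper's body (76 mm by 85 mm) begins 54 mm behind the grasp point. The pads swing forward as they close: fully open they stand 13 mm farther back than shut.
Start: joints at [65.85, 17.813, 0.802, 86.603, -0.252, 75.585, -1.558], TCP at [0.204, -0.511, 0.248] pointing down, gripper open.
Joint ranges: [-154.91, 154.91], [-16.99, 109.72], [-72.82, 74.43], [7.12, 147.25], [-82.49, 262.49], [11.32, 116.49], [-174.64, 174.64]. Speed limits (degrees/s): [159.86, 159.86, 180, 180, 180, 180, 180].

## Interface

Orientations are given as [roll, pitch, yaw] about the fixed x, y, z axes, in that order (R = Rz(yaw) Ry(pitch) Rx(roll)).
In Python, from station import robot, fingers, vision, workorder, recognise gives the robot as it stands. Calls block until the motion is done:
- robot.move_to(position, orientation): joint-space move of the TCP to a pose.
- robot.line_to(position, orientation=None, velocity=0.15, f_stop=None): straight line of the TCP; orientation=None keeps the orientation; velocity is the mean speed in m/s. With f_stop (N) it stops when the force on the tool has changed by that much, and returns True; else False.
- robot.move_j(angles): joint-space move.
- fingers.gripper_to(opening, force=None): opening from 0.0 (shut) to 1.0 (fully open); force is the grip in N (None keeps the last); returns when the fingers have stopped.
- robot.pause(seconds).
- robot.inverse_kinematics(position, orientation): joint angles nearest the present ones, or None.
- vision.grab_frame(name): name is "side" or "top"; returns the picture (480x640x3 uint8, red, green, blue); there is no depth.
- vision.calibration(name): a dict with "mtx" (3x3 intrinsics, pixels), "extrinsics" (4x4, takes a point from world to camera coordinates). Camera axes: x right, y up, looking along -z (the intrinsics and any distortion apply to the point x, -y, -z); pixel columns grow to the right and rows downward; lengths in m; the calibration is good to about 2 mm. A picture is of the moment at which its call begins. calibration takes no time and is no camera call.
A pose or a line that the arm cannot do raises robot.PlanningError and nothing moves.
- workorder.close_job(): hands the job in; it is judged then, once.
Trained networks look in the newest picture that a camera, given by its name, has taken for a name from the list of things; names that differ only in an ending like _2 or _b are one class to them, and where a whole thing is asked for, a point or a joint stands for the part that bears it (a point fixed in the world has none). Each returns a list of dicts, best first, with "p" (0 to 1); they miss things now and then, are a little off and sometimes report something else, mostly with a low value. They report only what shows in the picture. A call takes as long as a camera call. They do not tell look-alikes from the thing itself.
- recognise(label, camera): "rect" ([centre column, centre row, width, height] in pixels, round what is visible of it).
Readings, each from a call of its own:
- robot.current_time_s(): time.
- robot.current_joint_positions(): joint angles.
- robot.current_dq(): joint speeds.
- robot.current_joint_torque(): joint torques, N m.
- robot.current_tool_pos(): TCP position.
- robot.current_eef_rot(): TCP orientation.
- robot.current_contact_force(): force on the tool from outside, world axes, zero at the start.
- robot.current_torque(): the same for the moment, N m.
- robot.current_finger_gap(): opening from 0.0 (shut) to 1.0 (fully open).
- robot.current_gripper_force(): force on a finger pad.
Only numpy, scipy, OpenCV 4.12 (cv2) and the standard library are available. Lean on these libraries where they do the work, as an engineer would, in place of code of your own. Each camera call takes 0.05 s, during which the arm holds its last target. There are 200 camera calls.

## Task

Lay every connecting rod and bearing cap from the bench flat on the floor of the blue demagnetising chest, side by side with none on top of another, and then shut the lid fully. Only with the lid shut, slide the fader on the grey control box up to the orange marker, keep it there for two seconds, and then slide it fully back down to zero so that the field dies away, leaving the lid shut. Leave the two aluminium pistons and the red oil bottle where they are.

Things in the scene. Friction and masses are not known exactly. Their poses are not given: they have to be found in the camera images.
- chest: blue open-topped steel chest fixed to the bench, 212 x 272 mm outside (x, y), rim 90 mm above the bench. Origin under its centre at bench height. Inside 200 x 260 mm, walls 6 mm, inner floor 30 mm above the bench (60 mm below the rim). Its lid is hinged on the +x rim; open it stands up behind the chest
- lid (a joint): angle of the lid: 0 shut, 1.57 upright, up to 1.9 leaning back. Stiff hinge: the lid stays where it is left and takes about 5 N at its free edge to swing shut
- lid_hinge (a point): middle of the hinge line, on the chest's +x rim at 90.5 mm above the bench; the lid is 8 mm thick, 272 mm wide and reaches 212 mm from here. This frame turns with the lid: its -x axis runs along the lid to the free edge, z is the lid's outer face normal
- lid_handle (a point): middle of the lid's steel bar handle: 90 mm long along the lid's y, 35 mm off the outer face, 30 mm from the free edge; frame turns with the lid
- console: grey control box fixed to the bench, 110 x 200 x 50 mm (x, y, z), origin under its centre; the fader's aluminium track, 40 mm wide and 170 mm long, lies along its y axis in the middle of its top; white graduations beside it
- fader (a joint): position of the fader along its track: 0 is zero field (at the console's -y end), 0.12 m full field; it grows along the console's +y. Friction about 1.5 N, stays where left
- fader_top (a point): middle of the top of the black fader grip, 105 mm above the bench; the grip is 28 mm (x) by 20 mm (y, the sliding direction) and stands 40 mm above its track, white line across the top. Axes as the console's
- marker: orange pointer fixed on the console's top beside the track on its +x side, tip towards the track, 10 mm high; axes as the console's; origin at its base. The fader is at the marker when the two are level along the console's y axis
- rod_a: bright steel connecting rod lying flat: 101 mm long, 16 mm thick; shank 14 mm wide and high; ring-shaped big end 40 mm, small end 26 mm across. Origin in the shank at the place to grip, at half thickness (8 mm above its support). x along the rod: small end from +17.5 to +43.5 mm, big end from -17.5 to -57.5 mm; z up. May be absent
- rod_b: bright steel connecting rod lying flat: 101 mm long, 16 mm thick; shank 14 mm wide and high; ring-shaped big end 40 mm, small end 26 mm across. Origin in the shank at the place to grip, at half thickness (8 mm above its support). x along the rod: small end from +17.5 to +43.5 mm, big end from -17.5 to -57.5 mm; z up. May be absent
- rod_c: bright steel connecting rod lying flat: 101 mm long, 16 mm thick; shank 14 mm wide and high; ring-shaped big end 40 mm, small end 26 mm across. Origin in the shank at the place to grip, at half thickness (8 mm above its support). x along the rod: small end from +17.5 to +43.5 mm, big end from -17.5 to -57.5 mm; z up. May be absent
- cap_a: bearing cap of dark steel, a small bridge-shaped block: 70 mm long (x), 22 mm wide (y, grip across this), 30 mm high, standing on its two feet. Origin at its middle, 15 mm above what it stands on. Some may be absent
- cap_b: bearing cap of dark steel, a small bridge-shaped block: 70 mm long (x), 22 mm wide (y, grip across this), 30 mm high, standing on its two feet. Origin at its middle, 15 mm above what it stands on. Some may be absent
- piston_a: bystander: aluminium piston, 56 mm across, 52 mm high, standing; origin under its centre. Leave alone
- piston_b: bystander: aluminium piston, 56 mm across, 52 mm high, standing; origin under its centre. Leave alone
- oil_bottle: bystander: red plastic bottle 44 mm across, 110 mm high, standing; origin under its centre. Leave alone
Things that resemble listed ones, but are neither listed nor needed, are in the scene too. Leave any green or pink look-alike of the cap_b alone.

How it is judged:
By the outcome, as a careful person would: the job done as asked, in the order asked, and still so for the second after the job is handed in, with the robot touching nothing.
Of rod_a, rod_b, rod_c, cap_a, cap_b only 3 to 5 are there at a start; the rules pass over those that are not, and their reading is None.
At some moment in a run one of rod_a, rod_b, rod_c, cap_a, cap_b may be knocked a few centimetres aside while the robot is not near it.
Once in a run the grip may slacken for a moment while it holds something.
It also fails if it takes over 210 s, if anything falls off the work surface, if the arm or the gripper's body presses on something with over 40 N, if the wrist force passes 120 N, or if a joint passes its speed limit or range.

## Working session

There is one attempt and no reset: what is moved stays moved. The work goes in short steps, each a Python script; the robot and the scene stay as the last script left them, time stands still between calls to the robot, and variables do not carry over. Pictures are saved under pics/ and viewed, at most 15 in all, crops included, and the job is handed in when it is done.

```bash
ls; mkdir -p pics
python3 - <<'E'
from station import robot, fingers, vision, workorder, recognise
import cv2,numpy as np
for n in ("top","side"):
    im=vision.grab_frame(n); cv2.imwrite(f"pics/{n}0.png",im[:,:,::-1])
    c=vision.calibration(n); print(n,c["mtx"].tolist(),np.round(c["extrinsics"],4).tolist(),[k for k in c])
    for l in ["chest","lid","lid_handle","console","fader","marker","rod_a","cap_a","piston_a","oil_bottle"]:
        print(l,[(round(d["p"],2),[round(float(v)) for v in d["rect"]]) for d in recognise(l,n)])
print(robot.current_time_s(), robot.current_eef_rot())
E
```

```text
pics
top [[536.8946681899554, 0.0, 331.80457159960457], [0.0, 536.8946681899554, 236.02708711940517], [0.0, 0.0, 1.0]] [[-0.0276, -0.9994, -0.0225, -0.0301], [0.991, -0.0303, 0.1307, -0.5659], [-0.1313, -0.0187, 0.9912, -1.1057], [0.0, 0.0, 0.0, 1.0]] ['mtx', 'extrinsics']
chest [(0.9, [173, 244, 176, 175]), (0.38, [318, 242, 35, 16]), (0.25, [484, 263, 68, 102])]
lid [(0.69, [169, 190, 177, 72])]
lid_handle [(0.95, [168, 192, 178, 68])]
console [(0.58, [484, 263, 67, 99])]
fader [(0.62, [493, 279, 17, 8])]
marker [(0.57, [506, 260, 14, 6])]
rod_a [(0.8, [329, 284, 38, 28]), (0.74, [320, 200, 42, 21]), (0.6, [387, 244, 46, 20])]
cap_a [(0.9, [317, 244, 35, 19]), (0.85, [400, 342, 34, 12]), (0.84, [382, 293, 35, 13]), (0.78, [397, 198, 11, 34]), (0.69, [334, 282, 34, 23]), (0.67, [451, 368, 35, 29]), (0.56, [342, 328, 28, 18])]
piston_a [(0.8, [397, 131, 26, 30]), (0.74, [336, 134, 22, 31])]
oil_bottle [(0.77, [487, 167, 27, 32])]
side [[523.038311242657, 0.0, 326.3953295414325], [0.0, 523.038311242657, 236.0563605080256], [0.0, 0.0, 1.0]] [[0.9954, -0.0953, -0.004, -0.5348], [0.0539,
[... 162 characters left out ...]
141, 38, 124])]
lid_handle [(0.98, [362, 138, 42, 125]), (0.29, [329, 386, 138, 92])]
console [(0.67, [329, 386, 141, 88])]
fader [(0.68, [302, 361, 15, 31])]
marker [(0.61, [301, 361, 12, 30]), (0.42, [329, 390, 12, 19])]
rod_a [(0.89, [342, 310, 25, 37]), (0.73, [384, 262, 33, 29]), (0.64, [294, 270, 30, 35])]
cap_a [(0.97, [229, 320, 18, 33]), (0.9, [333, 260, 15, 36]), (0.68, [246, 276, 16, 30]), (0.66, [192, 364, 41, 44]), (0.63, [289, 300, 22, 33]), (0.58, [397, 308, 39, 23])]
piston_a [(0.8, [452, 261, 31, 34]), (0.69, [473, 304, 37, 37]), (0.44, [361, 140, 38, 127])]
oil_bottle [(0.67, [288, 303, 22, 33]), (0.56, [464, 373, 30, 68])]
1.1 [1.79999061e+02 2.78544009e-03 2.17676754e+01]
```

View pics/top0.png

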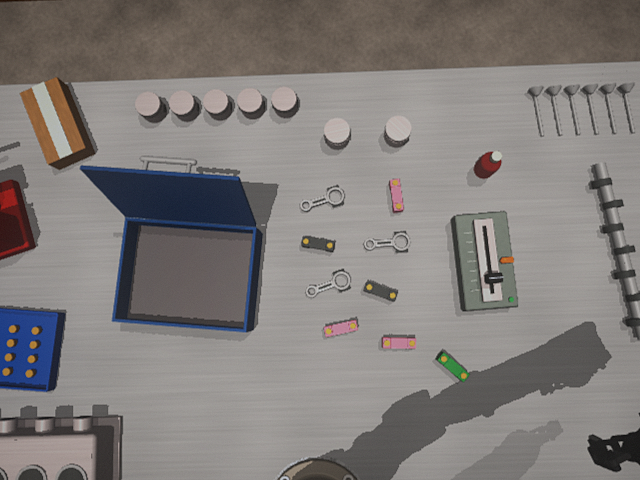

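View pics/side0.png

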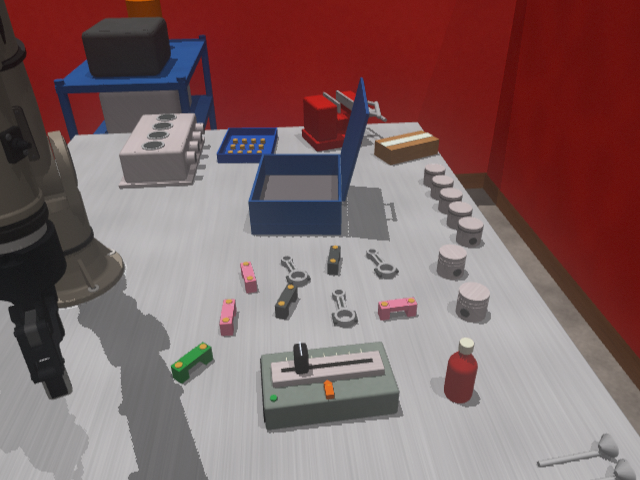

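The top view shows three rods, at about (322,200), (387,243) and (329,284), and two dark caps at (318,243) and (380,291). Three pink blocks and one green one are the decoys. The chest is at (185,270) with its hinge on the far side. The console is at (484,262) with the fader at (493,279) and the marker at (506,260). I'll zoom in for accurate pixel positions.

```bash
cat > crop.py <<'E'
import cv2
def crop(src,dst,c0,r0,c1,r1,s,step=10):
    im=cv2.imread(src)[r0:r1,c0:c1]; im=cv2.resize(im,None,fx=s,fy=s,interpolation=cv2.INTER_CUBIC)
    for c in range((c0//step+1)*step,c1,step):
        x=int((c-c0+.5)*s); cv2.line(im,(x,0),(x,im.shape[0]),(0,255,255) if c%50==0 else (0,120,120),1)
        if c%(2*step)==0: cv2.putText(im,str(c),(x+1,9),0,.35,(0,0,255),1)
    for r in range((r0//step+1)*step,r1,step):
        y=int((r-r0+.5)*s); cv2.line(im,(0,y),(im.shape[1],y),(0,255,255) if r%50==0 else (0,120,120),1)
        cv2.putText(im,str(r),(0,y-1),0,.35,(0,0,255),1)
    cv2.imwrite(dst,im)
E
python3 - <<'E'
from crop import crop
crop("pics/top0.png","pics/t1.png",295,180,420,305,4.8)
crop("pics/side0.png","pics/s1.png",265,238,405,330,5.7)
crop("pics/top0.png","pics/t2.png",75,150,285,340,3.1)
crop("pics/top0.png","pics/t3.png",445,200,530,320,5)
E
```

```text
(no output)
```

View pics/t1.png

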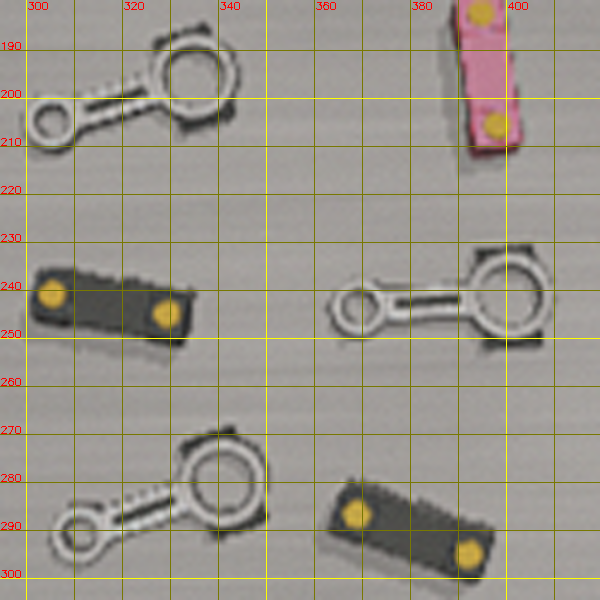

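View pics/s1.png

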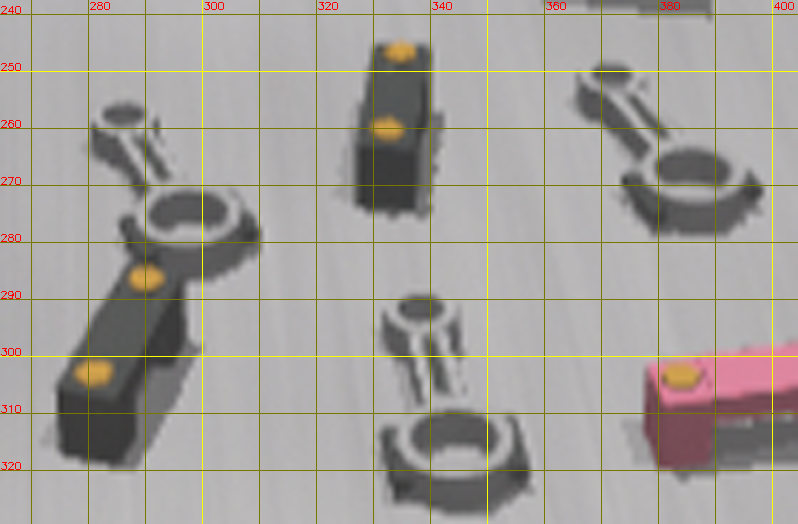

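View pics/t2.png

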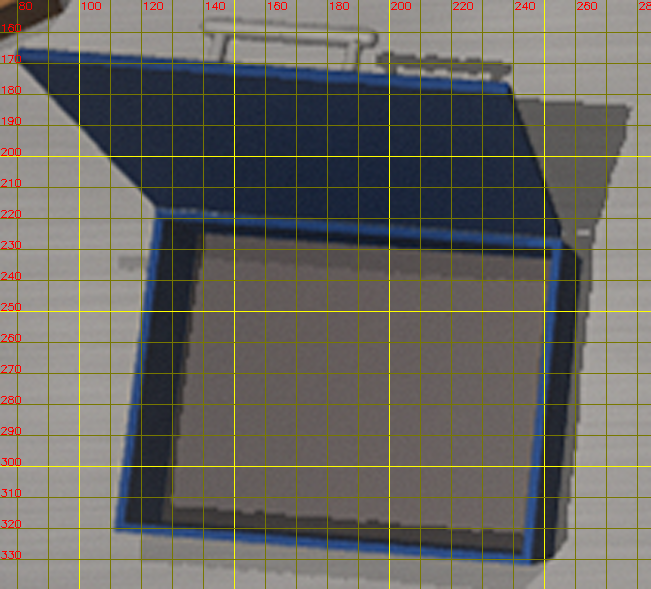

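View pics/t3.png

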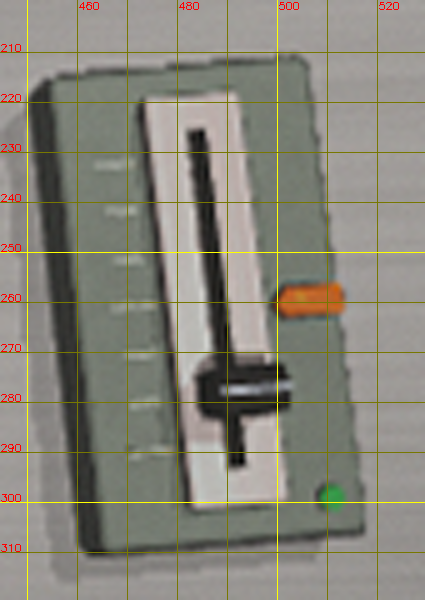

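The crops gave these readings, as (small end / big end) for rods and bolt pairs for caps.

| Part | Top view | Side view |
|---|---|---|
| Rod 1 | (305,204) / (335,195) | (371,250) / (386,267) |
| Rod 2 | (369,243) / (401,241) | (338,291) / (344,314) |
| Rod 3 | (311,290) / (341,280) | (286,257) / (297,274) |
| Cap 1 bolts | (305,240), (329,244) | (335,246), (332,260) |
| Cap 2 bolts | (369,286), (392,295) | (290,286), (281,303) |

In the top view the chest rim corners are (125,217), (256,228), (113,320) and (246,331). The fader is at (493,277) and the marker at (508,259). Next I'll triangulate these points.

```bash
cat > geo.py <<'E'
import numpy as np
from station import vision
C={n:vision.calibration(n) for n in("top","side")}
def proj(n,p):
    E=np.array(C[n]["extrinsics"]);q=E[:3,:3]@np.asarray(p,float)+E[:3,3]
    u=np.array(C[n]["mtx"])@(q*[1,-1,-1]);return u[:2]/u[2]
def ray(n,px):
    E=np.array(C[n]["extrinsics"]);d=np.linalg.inv(C[n]["mtx"])@[px[0],px[1],1]
    d=E[:3,:3].T@(d*[1,-1,-1]);return -E[:3,:3].T@E[:3,3],d/np.linalg.norm(d)
def plane(n,px,z):
    o,d=ray(n,px);return o+d*(z-o[2])/d[2]
def tri(pt,ps):
    (a,d),(b,e)=ray("top",pt),ray("side",ps)
    s,t=np.linalg.lstsq(np.c_[d,-e],b-a,rcond=None)[0]
    p,q=a+s*d,b+t*e;return (p+q)/2,np.linalg.norm(p-q)
E
python3 - <<'E'
from geo import *
np.set_printoptions(precision=4,suppress=True)
T={"r1s":((305,204.5),(371,250.5)),"r1b":((335,195),(386,267)),"r2s":((369,243),(338,291.5)),"r2b":((401,241),(344.5,314)),
"r3s":((311,290.5),(286,257.5)),"r3b":((341,280),(297,274.5)),"c1a":((305,240.5),(335,246.5)),"c1b":((329,244.5),(332.5,260)),
"c2a":((369,286.5),(290,286.5)),"c2b":((392,295),(281,303)),"fader":((493,277),(301,346)),"marktip":((500,259.5),(328,383))}
P={k:tri(*v) for k,v in T.items()}
for k,(p,e) in P.items(): print(k,p,round(e,4))
for i in "123":
    z=.015; s,b=plane("top",T[f"r{i}s"][0],z),plane("top",T[f"r{i}b"][0],z); v=s-b
    print("rod",i,b+.551*v,np.linalg.norm(v),np.degrees(np.arctan2(v[1],v[0])))
for i in "12":
    a,b=[plane("top",T[f"c{i}{k}"][0],.03) for k in "ab"];v=b-a
    print("cap",i,(a+b)/2,np.degrees(np.arctan2(v[1],v[0])))
R=[plane("top",p,.09) for p in((125,217),(256,228),(246,331),(113,320))]
print("chest",np.array(R),np.mean(R,0),[np.linalg.norm(R[i]-R[i-1]) for i in range(4)],[proj("side",p) for p in R])
K=[plane("top",p,.05) for p in((453,215),(504,211),(517,306),(466,310))]
print("console",np.array(K),np.mean(K,0),[np.linalg.norm(K[i]-K[i-1]) for i in range(4)],[proj("side",p) for p in K])
# lid free edge: hinge line + known length
h1,h2=R[0],R[1]; ax=(h1-h2)/np.linalg.norm(h1-h2); n=np.array([ax[1],-ax[0],0])
for th in np.radians([80,85,90,95,100,105,109]):
    print(np.degrees(th),[proj("top",h+.212*(np.cos(th)*-n+np.sin(th)*np.array([0,0,1]))) for h in(h1,h2)],[proj("side",h+.212*(np.cos(th)*-n+np.sin(th)*np.array([0,0,1]))) for h in(h1,h2)])
for z in(.055,.06):print("mark",plane("top",(507,259.5),z))
print("fader z.105",plane("top",(493,277),.105))
E
```

```text
r1s [0.6379 0.0107 0.0148] 0.0022
r1b [ 0.6577 -0.0556  0.0156] 0.0005
r2s [ 0.5491 -0.1261  0.0143] 0.002
r2b [ 0.5523 -0.1953  0.0151] 0.0001
r3s [0.4506 0.0016 0.0151] 0.0015
r3b [ 0.4712 -0.0633  0.0155] 0.0014
c1a [0.5575 0.0112 0.0301] 0.0006
c1b [ 0.5469 -0.0399  0.0304] 0.0012
c2a [ 0.4552 -0.122   0.0306] 0.0012
c2b [ 0.4364 -0.1697  0.0299] 0.0005
fader [ 0.465  -0.363   0.1034] 0.0002
marktip [ 0.5025 -0.3934  0.0542] 0.0007
rod 1 [ 0.6476 -0.0192  0.015 ] 0.06891026600005798 106.05056779602126
rod 2 [ 0.551  -0.1572  0.015 ] 0.06919121574338945 91.87160422706368
rod 3 [ 0.4606 -0.0275  0.015 ] 0.06808637498940959 107.60419227660833
cap 1 [ 0.5527 -0.0144  0.03  ] -101.24359917610602
cap 2 [ 0.4462 -0.1458  0.03  ] -111.92194443421987
chest [[0.6101 0.3764 0.09  ]
 [0.5789 0.1065 0.09  ]
 [0.3725 0.1283 0.09  ]
 [0.4013 0.3958 0.09  ]] [0.4907 0.2517 0.09  ] [np.float64(0.20969326318752124), np.float64(0.2716810530570731), np.float64(0.207600922408251), np.float64(0.26902445815201553)] [array([339.8228, 153.5515]), array([340.0701, 200.9994]), array([248.7439, 200.8953]), 
[... 692 characters left out ...]
8788]), array([235.086 , 209.2739])] [array([340.6375,  74.3972]), array([341.0853, 109.8434])]
95.0 [array([ 75.3832, 185.1545]), array([236.4192, 198.3911])] [array([348.0418,  74.7333]), array([350.0762, 110.2489])]
100.0 [array([ 77.7197, 174.821 ]), array([237.9234, 187.8812])] [array([355.3723,  75.7201]), array([358.9746, 111.4162])]
105.00000000000001 [array([ 80.4653, 165.0034]), array([239.5768, 177.8722])] [array([362.5595,  77.3469]), array([367.692 , 113.3316])]
109.0 [array([ 82.9279, 157.5964]), array([240.9908, 170.3035])] [array([368.1602,  79.0972]), array([374.478 , 115.3877])]
mark [ 0.5024 -0.4075  0.055 ]
mark [ 0.502 -0.406  0.06 ]
fader z.105 [ 0.4648 -0.3625  0.105 ]
```

All heights and lengths match the text: rod tops 15 mm, caps 30 mm, fader 103 mm and the right rim size. The lid is open at about 104°. Starting with one rod.

```bash
cat > act.py <<'E'
import numpy as np, cv2
from station import robot, fingers, vision, recognise
CH=np.array([.4907,.2517]); CY=np.radians(-6.1)
def chest(x,y): return CH+[x*np.cos(CY)-y*np.sin(CY), x*np.sin(CY)+y*np.cos(CY)]
D=lambda yaw:[180,0,yaw]
def stat(m): print(m,round(robot.current_time_s(),1),"gap %.3f gf %.1f"%(robot.current_finger_gap(),robot.current_gripper_force()),np.round(robot.current_tool_pos(),3),np.round(robot.current_contact_force(),1),"j7 %.0f"%robot.current_joint_positions()[6],flush=True)
def pick(xy,yaw,cap):
    h=.021 if cap else .0195
    fingers.gripper_to(.6)
    robot.move_to([*xy,.12],D(yaw))
    robot.line_to([*xy,h],velocity=.12)
    fingers.gripper_to(0,60); stat("grip")
    robot.line_to([*xy,.2],velocity=.2); stat("lift")
    if xy[0]>.47: robot.line_to([.45,xy[1],.2],velocity=.3)
def place(x,y,cap):
    p=chest(x,y); yaw=174; h=.021 if cap else .0195
    robot.move_to([*p,.2],D(yaw)); stat("over")
    g=robot.current_finger_gap()
    robot.line_to([*p,.03+h+.012],velocity=.12)
    hit=robot.line_to([*p,.03+h-.001],velocity=.03,f_stop=6); stat(f"down {hit}")
    fingers.gripper_to(g+.16); robot.line_to([*p,.2],velocity=.2); stat("up")
def look(tag):
    out={}
    for n in("top","side"):
        cv2.imwrite(f"pics/{n}_{tag}.png",vision.grab_frame(n)[:,:,::-1])
        for l in("rod_a","cap_a"): print(n,l,[(round(d["p"],2),[round(float(v)) for v in d["rect"]]) for d in recognise(l,n)])
E
python3 - <<'E'
from act import *
robot.move_to([.45,-.05,.2],D(107)); stat("start")
pick((.4606,-.0275),107.6,False)
place(-.007,0,False); look("a")
E
```

```text
start 3.0 gap 0.995 gf 0.0 [ 0.45  -0.052  0.2  ] [-0.8  0.3 -0.3] j7 14
grip 5.3 gap 0.144 gf 60.5 [ 0.461 -0.028  0.02 ] [-1.9  0.1  5.9] j7 0
lift 6.3 gap 0.142 gf 59.7 [ 0.459 -0.028  0.199] [-0.5 -0.3 -1.5] j7 11
over 7.4 gap 0.143 gf 59.6 [0.485 0.25  0.199] [ 0.2 -0.3 -1.5] j7 35
down True 9.1 gap 0.141 gf 64.8 [0.484 0.252 0.05 ] [ 0.3 -1.   3.4] j7 28
up 10.3 gap 0.302 gf 0.0 [0.483 0.252 0.199] [0.1 0.3 0.4] j7 35
top rod_a [(0.84, [195, 277, 25, 48]), (0.77, [321, 198, 40, 25]), (0.69, [386, 242, 43, 18])]
top cap_a [(0.9, [382, 290, 37, 13]), (0.9, [398, 197, 14, 34]), (0.81, [451, 370, 30, 25]), (0.71, [402, 342, 37, 11]), (0.65, [340, 330, 30, 15]), (0.62, [320, 243, 34, 20]), (0.45, [488, 169, 28, 31])]
side rod_a [(0.89, [383, 263, 32, 31]), (0.85, [341, 309, 26, 34]), (0.82, [297, 195, 41, 13])]
side cap_a [(0.94, [193, 364, 43, 42]), (0.87, [230, 319, 17, 37]), (0.73, [288, 302, 24, 35]), (0.68, [396, 310, 38, 23]), (0.65, [247, 276, 18, 27])]
```

The first rod is placed and nothing else has moved. I'll do the rest with an automatic position check before each pick.

```bash
cat >> act.py <<'E'
def there(cap,px):
    for k in range(3):
        vision.grab_frame("top"); r=recognise("cap_a" if cap else "rod_a","top")
        if any(np.hypot(d["rect"][0]-px[0],d["rect"][1]-px[1])<6 for d in r): return True
    return False
E
python3 - <<'E'
from act import *
J=[("rod2",(.551,-.1572),91.9,False,(-.007,-.046),(386,243)),
("rod1",(.6476,-.0192),106,False,(-.007,-.092),(321,199)),
("cap2",(.4462,-.1458),68.1,True,(0,.046),(381,291)),
("cap1",(.5527,-.0144),78.8,True,(0,.092),(318,243))]
import sys
for n,xy,yaw,cap,sl,px in J:
    if not there(cap,px): print("MOVED?",n); look("m_"+n); break
    print(n); robot.move_to([.45,-.05,.2],D(yaw)); pick(xy,yaw,cap)
    g=robot.current_finger_gap()
    if g<(.18 if cap else .1): print("LOST"); look("l_"+n); break
    place(*sl,cap)
else: look("b")
E
```

```text
rod2
grip 14.4 gap 0.145 gf 61.0 [ 0.552 -0.157  0.02 ] [-0.5 -0.1  5.3] j7 -4
lift 15.4 gap 0.143 gf 60.3 [ 0.55  -0.157  0.198] [-0.6  0.  -1.9] j7 2
over 17.3 gap 0.148 gf 60.3 [0.48  0.205 0.199] [ 0.4 -0.3 -3.1] j7 34
down True 19.0 gap 0.147 gf 61.0 [0.479 0.207 0.05 ] [ 0.5 -1.8  4.2] j7 26
up 20.2 gap 0.307 gf 0.0 [0.478 0.206 0.199] [-0.3 -0.   0.1] j7 34
rod1
grip 24.0 gap 0.141 gf 61.3 [ 0.648 -0.019  0.02 ] [-0.1  0.1  3.8] j7 -12
lift 25.0 gap 0.142 gf 60.5 [ 0.647 -0.02   0.198] [-0.9  0.1 -2.8] j7 -6
over 26.6 gap 0.135 gf 60.5 [0.475 0.161 0.199] [-0.6 -0.4 -2.9] j7 36
down True 28.2 gap 0.141 gf 60.7 [0.475 0.163 0.057] [ 0.7  3.7 -1.2] j7 28
up 29.3 gap 0.295 gf 0.0 [0.473 0.16  0.199] [ 0.5 -0.6 -1.1] j7 38
cap2
grip 32.8 gap 0.249 gf 59.4 [ 0.447 -0.146  0.022] [-1.2  0.6  5.7] j7 -29
lift 33.8 gap 0.241 gf 58.7 [ 0.445 -0.146  0.199] [-0.4 -0.3 -2. ] j7 -17
over 35.5 gap 0.245 gf 58.7 [0.497 0.295 0.2  ] [ 0.1  0.1 -1.8] j7 26
down True 37.1 gap 0.245 gf 59.4 [0.496 0.297 0.052] [-0.3 -0.5  4.5] j7 20
up 38.3 gap 0.404 gf 0.0 [0.495 0.297 0.199] [ 0.2 -0.2 -0. ] j7 26
MOVED? cap1
top rod_a [(0.97, [196, 276, 23, 48]), (0.91, [215, 276, 18, 47]), (0.83, [234, 279, 23, 47]), (0.59, [171, 274, 20, 26])]
top cap_a [(0.97, [171, 274, 19, 29]), (0.95, [399, 341, 34, 14]), (0.68, [309, 234, 35, 17]), (0.66, [451, 368, 31, 27]), (0.66, [396, 197, 15, 37]), (0.64, [169, 192, 177, 68]), (0.54, [341, 327, 32, 19])]
side rod_a [(0.68, [298, 194, 40, 13]), (0.56, [298, 198, 41, 2])]
side cap_a [(0.75, [247, 276, 17, 27]), (0.74, [193, 362, 39, 38]), (0.73, [396, 309, 39, 27]), (0.65, [229, 319, 19, 31]), (0.6, [301, 184, 27, 15]), (0.54, [343, 253, 14, 33]), (0.22, [463, 373, 30, 70])]
```

Run:
```python
from crop import crop
import cv2,numpy as np
crop("pics/top_m_cap1.png","pics/t4.png",285,215,345,260,8)
crop("pics/side_m_cap1.png","pics/s4.png",240,170,360,275,5)
crop("pics/top_m_cap1.png","pics/t5.png",110,210,270,335,5)
a=[cv2.imread(f"pics/{n}4.png") for n in "ts"]; h=max(i.shape[0] for i in a)
```

```text
(no output)
```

View pics/t4.png

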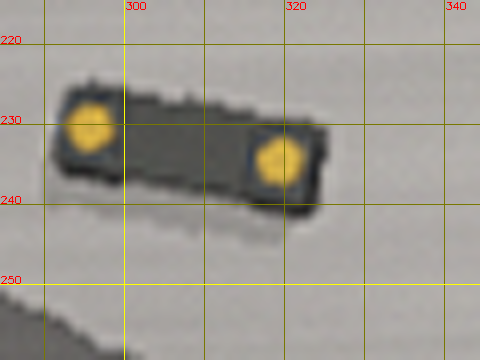

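View pics/s4.png

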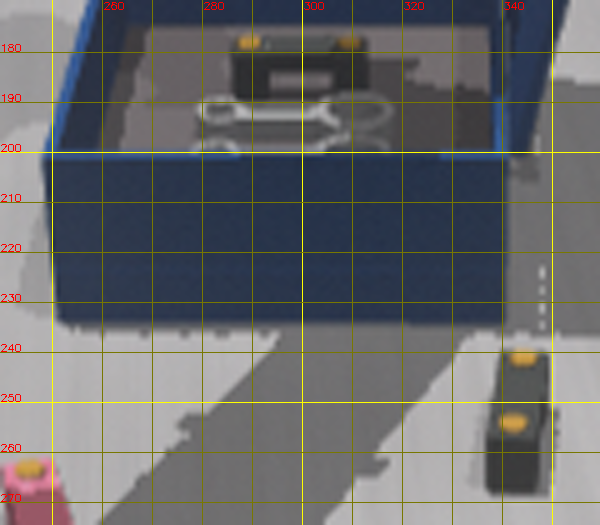

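View pics/t5.png

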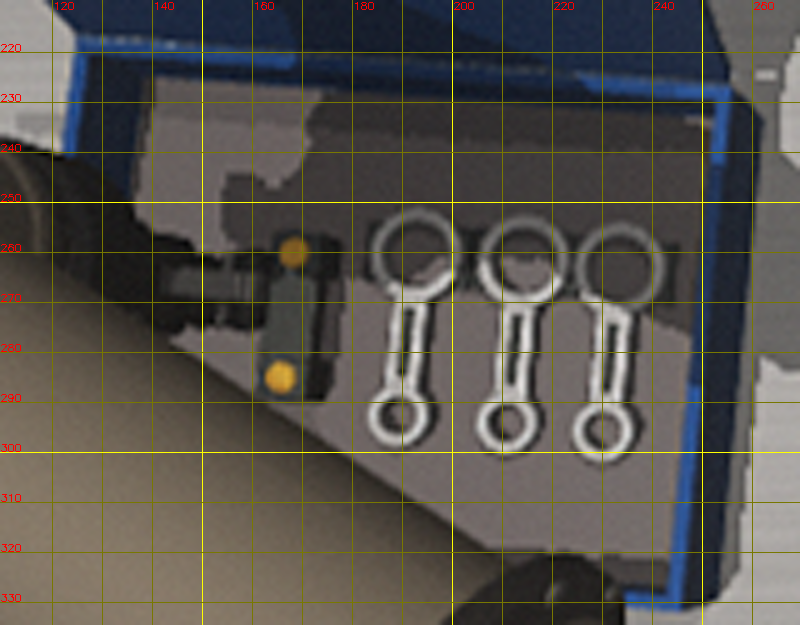

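Cap 1 was knocked; its bolts are now at top (295.5,230), (319.5,234.5) and side (344,241), (342,254). In the chest, the second and third rods' big ends at (213,262) and (233,263) look very close, so I'll measure them.

Run:
```python
from geo import *
np.set_printoptions(precision=4,suppress=True)
a,b=tri((295.5,230),(344,241)),tri((319.5,234.5),(342,254)); print(a,b)
a,b=plane("top",(295.5,230),.03),plane("top",(319.5,234.5),.03);v=b-a;print((a+b)/2,np.degrees(np.arctan2(v[1],v[0])))
c=np.array([.4907,.2517,0]);t=np.radians(-6.1);R=np.array([[np.cos(t),np.sin(t),0],[-np.sin(t),np.cos(t),0],[0,0,1]])
for n,s,b,z in(("r3",(189.5,293),(193,259),.046),("r2",(211,294.5),(214.5,262),.046),("r1",(230.5,296),(234,263),.046),("cap",(165.5,285),(168.5,260),.06)):
    s,b=plane("top",s,z),plane("top",b,z);v=s-b;print(n,R@(s-c),R@(b-c),np.linalg.norm(v),np.degrees(np.arctan2(v[1],v[0])))
```

```text
(array([0.5802, 0.0312, 0.0302]), np.float64(0.001688684449559487)) (array([ 0.5692, -0.0202,  0.0307]), np.float64(0.0009797390692561398))
[0.5754 0.0055 0.03  ] -102.4467188495269
r3 [-0.0384 -0.0013  0.046 ] [ 0.0331 -0.0006  0.046 ] 0.07156937373485511 174.4578059597543
r2 [-0.038  -0.0467  0.046 ] [ 0.0303 -0.0468  0.046 ] 0.0683251538843985 173.8856548395067
r1 [-0.0379 -0.0879  0.046 ] [ 0.0314 -0.0881  0.046 ] 0.06929444772625774 173.70952803993904
cap [-0.026   0.0465  0.06  ] [0.0262 0.0464 0.06  ] 0.05215263663099938 173.81813818822974
```

Run:
```python
from act import *
robot.move_to([.45,-.05,.2],D(77.6))
if there(True,(308,233)):
    pick((.5754,.0055),77.6,True)
    print("gap",robot.current_finger_gap())
    if robot.current_finger_gap()>.18: place(-.055,.08,True)
fingers.gripper_to(0)
for y in(-.0467,-.088):
    p=chest(-.007,y); robot.line_to([*p,.12],velocity=.2)
    hit=robot.line_to([*p,.058],velocity=.03,f_stop=4); stat(f"touch {y} {hit}"); robot.line_to([*p,.15],velocity=.2)
robot.move_to([.40,-.15,.3],D(100)); look("c")
from crop import crop
crop("pics/top_c.png","pics/t6.png",110,210,270,335,5)
```

```text
grip 42.7 gap 0.243 gf 59.5 [0.576 0.006 0.022] [-1.1  0.   4.9] j7 -41
lift 43.7 gap 0.245 gf 58.8 [0.574 0.005 0.198] [-0.6  0.4 -2.4] j7 -34
gap 0.24391293721035662
over 45.6 gap 0.244 gf 58.8 [0.446 0.336 0.199] [-0.1 -0.4 -3.4] j7 19
down True 47.3 gap 0.243 gf 59.7 [0.445 0.337 0.052] [ 1.1 -0.5  4.9] j7 12
up 48.4 gap 0.402 gf 0.0 [0.444 0.336 0.199] [-1.3 -0.2 -0.4] j7 19
touch -0.0467 True 51.5 gap 0.004 gf 2.3 [0.479 0.206 0.062] [-0.7  0.2  4.2] j7 25
touch -0.088 True 54.2 gap 0.003 gf 2.2 [0.474 0.165 0.062] [-0.5 -0.1  4. ] j7 29
top rod_a [(0.97, [213, 277, 18, 48]), (0.73, [195, 276, 24, 45]), (0.69, [232, 280, 19, 47])]
top cap_a [(0.91, [397, 198, 13, 37]), (0.64, [340, 328, 29, 20]), (0.61, [150, 296, 22, 38]), (0.59, [171, 273, 20, 30])]
side rod_a [(0.55, [299, 194, 37, 14]), (0.53, [308, 202, 13, 3])]
side cap_a [(0.89, [250, 278, 19, 30]), (0.8, [229, 318, 18, 34]), (0.79, [194, 366, 41, 44]), (0.73, [398, 308, 42, 25]), (0.55, [280, 178, 26, 20]), (0.54, [300, 184, 27, 14]), (0.4, [296, 200, 39, 3])]
```

View pics/t6.png

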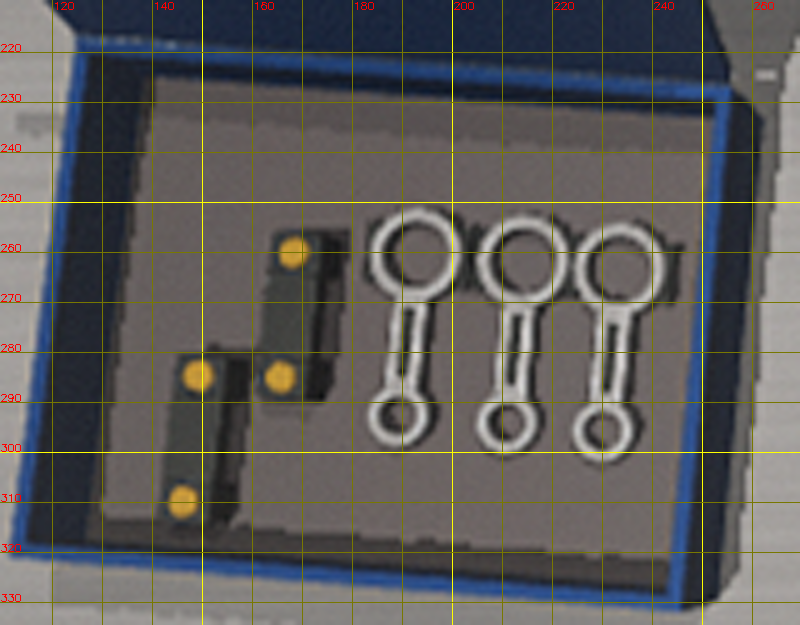

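All five parts lie flat and side by side, and both touched rods read the same height. Next I'll plan the lid closing: straddle the free edge and swing it over, then press from above.

```bash
cat > lid.py <<'E'
from act import *
from scipy.spatial.transform import Rotation as Rot
X=np.array([np.cos(CY),np.sin(CY),0]);Y=np.array([-np.sin(CY),np.cos(CY),0]);Z=np.array([0,0,1.])
H=np.array([*chest(.106,0),.0905]); c,s=lambda a:np.cos(np.radians(a)),lambda a:np.sin(np.radians(a))
def ori(ph):
    z=c(ph)*X-s(ph)*Z; y=s(ph)*X+c(ph)*Z
    return Rot.from_matrix(np.c_[np.cross(y,z),y,z]).as_euler("xyz",degrees=True)
def on(th,r,off,yl): return H+r*(-c(th)*X+s(th)*Z)+off*(s(th)*X+c(th)*Z)+yl*Y
YL=-.09
E
python3 - <<'E'
from lid import *
for th in(104,95,85,75,65,55,45):
    for ph in(90,75,60,50): print(th,ph,[robot.inverse_kinematics(on(th,r,.004,YL),ori(ph)) is not None for r in(.202,.29)],end=" ")
    print(np.round(on(th,.202,.004,YL),3))
print(ori(90),ori(60))
E
```

```text
104 90 [True, True] 104 75 [True, True] 104 60 [True, True] 104 50 [True, True] [0.639 0.145 0.286]
95 90 [True, True] 95 75 [True, True] 95 60 [True, True] 95 50 [True, True] [0.608 0.149 0.291]
85 90 [True, True] 85 75 [True, True] 85 60 [True, True] 85 50 [True, True] [0.573 0.152 0.292]
75 90 [True, True] 75 75 [True, True] 75 60 [True, True] 75 50 [True, True] [0.538 0.156 0.287]
65 90 [True, True] 65 75 [True, True] 65 60 [True, True] 65 50 [True, True] [0.505 0.16  0.275]
55 90 [True, True] 55 75 [True, True] 55 60 [True, True] 55 50 [True, True] [0.475 0.163 0.258]
45 90 [True, True] 45 75 [True, True] 45 60 [True, True] 45 50 [True, False] [0.447 0.166 0.236]
[180.    0.   83.9] [150.    0.   83.9]
```

Run:
```python
from lid import *
fingers.gripper_to(.45)
p=on(104,.202,.004,YL)
robot.move_to(p+[-.1,0,.1],ori(90)); robot.line_to(p+[0,0,.1],velocity=.2)
hit=robot.line_to(p,velocity=.08,f_stop=8); stat(f"in {hit}")
if not hit:
    for th in(98,91,84,77,70,63,56,50):
        hit=robot.line_to(on(th,.202,.004,YL),ori(min(90,max(th,62))),velocity=.1,f_stop=30)
        print(th,hit,np.round(robot.current_contact_force(),1))
        if hit: break
im=vision.grab_frame("side"); cv2.imwrite("pics/s7.png",im[50:350,100:500,::-1].repeat(2,0).repeat(2,1)); stat("end")
```

```text
in False 60.3 gap 0.448 gf 0.0 [0.639 0.146 0.286] [-0.1  0.1 -0.2] j7 -43
98 False [ 0.  -0.3 -0.4]
91 False [0.4 0.3 0.3]
84 False [0.  0.3 0.4]
77 False [ 0.6 -0.9 -0.8]
70 False [-0.3 -1.4  0.2]
63 False [-0.4 -0.4  0.3]
56 False [ 0.1  0.1 -0.1]
50 False [-0.1 -0.7 -0.7]
end 63.4 gap 0.453 gf 0.0 [0.461 0.164 0.248] [ 0.4 -0.7  0.7] j7 -42
```

View pics/s7.png

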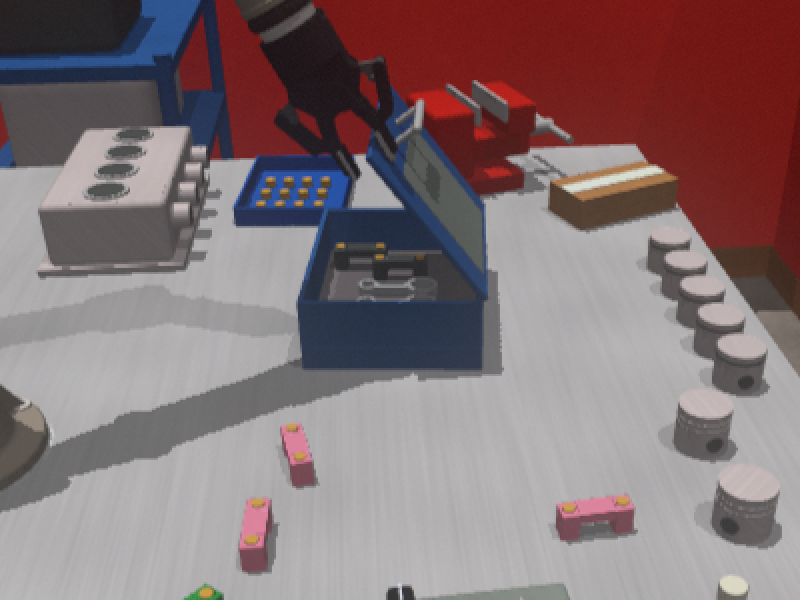

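The lid has swung to roughly 55°. I'll back out and press it down from above.

Run:
```python
from lid import *
YL=-.1
p=np.array(robot.current_tool_pos())
robot.line_to(p-.11*(c(62)*X-s(62)*Z),velocity=.2)
robot.line_to([*robot.current_tool_pos()[:2],.4],velocity=.25)
fingers.gripper_to(0)
tip=lambda th,off:on(th,.195,.008+off,YL)+[0,0,.017]
robot.move_to([*tip(68,.03)[:2],.4],ori(90)); robot.line_to(tip(68,.03),velocity=.15)
for th in(60,52,45,38,31,24,17,10,5,2):
    hit=robot.line_to(tip(th,0),velocity=.08,f_stop=35); print(th,hit,np.round(robot.current_contact_force(),1))
    if hit: break
else:
    hit=robot.line_to(tip(0,0)-[0,0,.005],velocity=.03,f_stop=15); stat(f"press {hit}")
    print("expected",tip(0,0))
robot.line_to([*robot.current_tool_pos()[:2],.25],velocity=.2)
robot.move_to([.35,-.1,.3],D(84))
im=vision.grab_frame("side"); cv2.imwrite("pics/s8.png",im[50:350,100:500,::-1].repeat(2,0).repeat(2,1)); stat("end")
cv2.imwrite("pics/top8.png",vision.grab_frame("top")[:,:,::-1])
```

```text
60 False [-0.1 -0.2 -1.2]
52 False [ 0.3 -0.1  0.5]
45 False [ 0.1 -0.1 -0.1]
38 False [0.3 0.4 0.1]
31 False [0.5 0.3 0.1]
24 False [ 0.1 -0.  -1.1]
17 False [ 0.2 -0.2 -0. ]
10 False [0.  0.9 0.3]
5 False [ 0.4  0.6 -0.8]
2 False [ 0.4 -0.  -0.5]
press True 71.6 gap 0.003 gf 4.1 [0.392 0.162 0.116] [-1.5 -0.3  8. ] j7 -44
expected [0.39157752 0.16172371 0.1155    ]
end 73.5 gap 0.000 gf 0.0 [ 0.35  -0.098  0.299] [ 0.6 -0.4 -0.7] j7 12
```

View pics/s8.png

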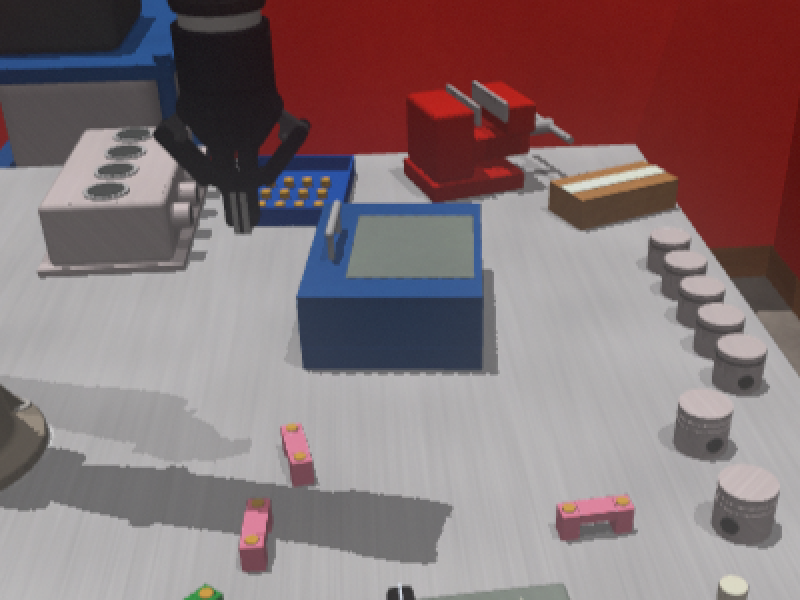

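The lid is shut; the stop at z = 0.116 m matches the expected 0.1155 m. I'll press it once more to be sure. Then I'll grip the fader, find its zero stop as a check, and move it to the marker.

Run:
```python
from lid import *
q=on(0,.195,.008,-.1)+[0,0,.017]
robot.move_to(q+[0,0,.1],ori(90)); robot.line_to(q+[0,0,.01],velocity=.15)
hit=robot.line_to(q-[0,0,.006],velocity=.02,f_stop=25); stat(f"press {hit}"); print(robot.current_tool_pos()[2])
robot.line_to(q+[0,0,.12],velocity=.2); fingers.gripper_to(.5)
u=np.array([np.cos(np.radians(4)),np.sin(np.radians(4)),0]); F=np.array([.4648,-.3625,.09])
robot.move_to(F+[0,0,.1],D(94)); robot.line_to(F,velocity=.1,f_stop=10); stat("at")
fingers.gripper_to(0,25); stat("grip")
hit=robot.line_to(F-.035*u,velocity=.03,f_stop=8); stat(f"zero {hit}")
p=np.array(robot.current_tool_pos()); print("zero travel",(p-F)@u, "zero console y",(p-[.5032,-.3634,0])@u)
cv2.imwrite("pics/top9.png",vision.grab_frame("top")[:,:,::-1]);cv2.imwrite("pics/side9.png",vision.grab_frame("side")[:,:,::-1])
from crop import crop
crop("pics/top9.png","pics/t9.png",445,200,530,320,5)
```

```text
press True 76.0 gap -0.001 gf 3.8 [0.392 0.162 0.116] [-1.  -0.3  7.7] j7 -53
0.11555942862621005
at 80.3 gap 0.503 gf 0.0 [ 0.465 -0.363  0.091] [-0.1 -0.   0.6] j7 7
grip 80.6 gap 0.229 gf 27.0 [ 0.465 -0.363  0.091] [-1.6  0.   3.8] j7 7
zero True 81.4 gap 0.231 gf 27.1 [ 0.443 -0.364  0.091] [1.3 0.  2.4] j7 8
zero travel -0.021522408669546165 zero console y -0.05976608737315369
```

View pics/t9.png

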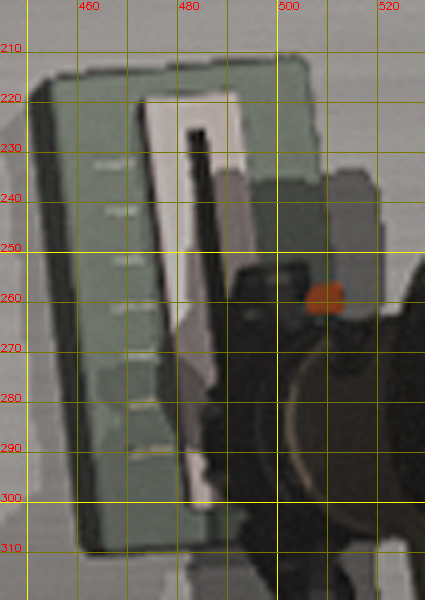

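The fader's zero stop reads −59.8 mm in the console frame, against −60 mm by design. The marker comes out at about +56 mm. Moving there now and holding, with a look.

Run:
```python
from lid import *
from geo import plane,proj
u=np.array([np.cos(np.radians(4)),np.sin(np.radians(4)),0]); C=np.array([.5032,-.3634,0])
F=np.array([.4648,-.3625,.09]); zero=F-.0215*u
for px in((329,386),(329,388),(329,390)): print("mark from side",(plane("side",px,.056)-C)@u)
robot.line_to(zero+.0562*u,velocity=.03,f_stop=15); stat("mark"); p=np.array(robot.current_tool_pos()); print((p-C)@u)
fp=p.copy(); fp[2]=.105; print("expected fader side px",proj("side",fp),"top",proj("top",fp))
im=vision.grab_frame("side"); cv2.imwrite("pics/side10.png",im[:,:,::-1])
from crop import crop
crop("pics/side10.png","pics/s10.png",255,310,405,425,5)
```

```text
mark from side -0.0028954024156323936
mark from side -0.0035354235824358454
mark from side -0.004170121810153384
mark 83.5 gap 0.230 gf 27.6 [ 0.5   -0.361  0.091] [-1.1 -2.2  5.8] j7 7
-0.002579366806960009
expected fader side px [324.60433556 342.45014631] top [490.87395703 258.97213417]
```

View pics/s10.png

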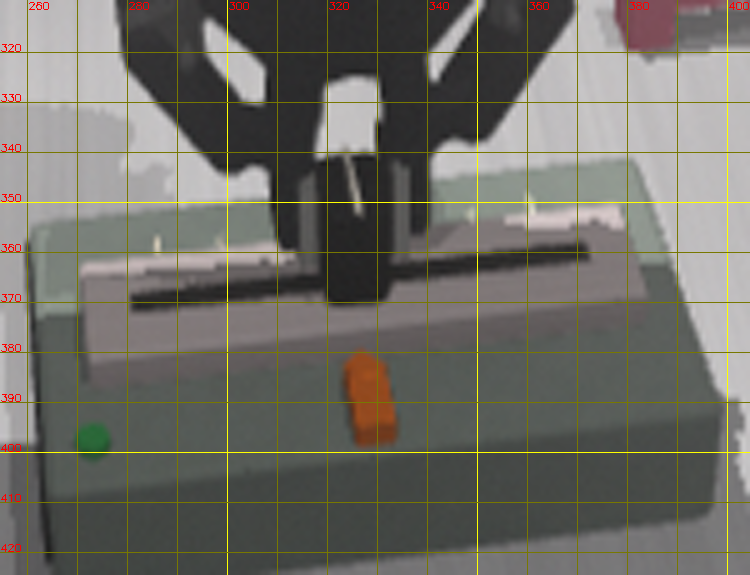

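The side view shows the fader's white line, (323,341) to (326,352), level with the orange marker, whose tip is at (326,381) and middle at (328,387). I'll hold it here, then slide to zero.

Run:
```python
from lid import *
u=np.array([np.cos(np.radians(4)),np.sin(np.radians(4)),0]); F=np.array([.4648,-.3625,.09]); zero=F-.0215*u
robot.pause(2.6)
hit=robot.line_to(zero-.008*u,velocity=.03,f_stop=10); stat(f"zero {hit}")
p=np.array(robot.current_tool_pos()); print((p-F)@u)
fingers.gripper_to(.45); q=zero.copy()
robot.line_to([*robot.current_tool_pos()[:2],.16],velocity=.1); stat("up")
robot.move_to([.35,-.1,.3],D(94)); stat("away")
for n in("top","side"): cv2.imwrite(f"pics/{n}11.png",vision.grab_frame(n)[:,:,::-1])
from crop import crop
crop("pics/side11.png","pics/s11.png",245,310,405,425,3.5); crop("pics/top11.png","pics/t11.png",445,200,530,320,3.5)
a,b=cv2.imread("pics/s11.png"),cv2.imread("pics/t11.png");h=max(a.shape[0],b.shape[0])
w=cv2.resize(cv2.imread("pics/side11.png")[100:340,180:500],None,fx=1,fy=1)
cv2.imwrite("pics/v11.png",np.hstack([cv2.copyMakeBorder(i,0,600-i.shape[0],0,0,0) for i in(np.vstack([a[:360,:480],w[:240,:320][:, :].copy() if 0 else cv2.copyMakeBorder(w,0,0,0,a.shape[1]-w.shape[1],0)[:,:min(480,a.shape[1])]]) if a.shape[1]<=480 else np.vstack([a[:360],cv2.copyMakeBorder(w,0,0,0,a.shape[1]-w.shape[1],0)]),b[:600,:240])]))
```

```text
zero True 87.9 gap 0.229 gf 27.7 [ 0.443 -0.364  0.091] [2.1 0.4 2.1] j7 8
-0.021689795416514585
up 89.1 gap 0.447 gf 0.0 [ 0.442 -0.365  0.16 ] [-1.   0.2 -0.2] j7 12
away 90.3 gap 0.454 gf 0.0 [ 0.35  -0.101  0.299] [ 0.4 -0.1 -0.4] j7 21
```

View pics/v11.png

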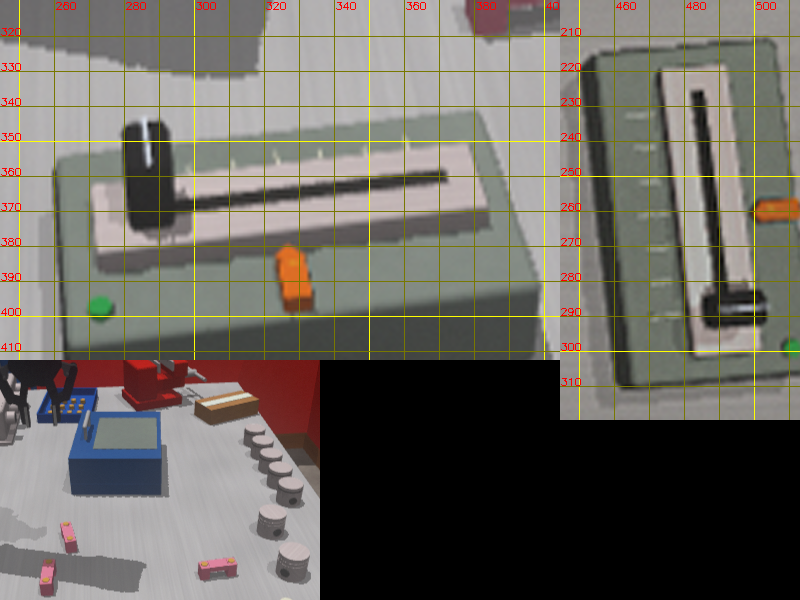

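The fader is at its zero end (top (495,288), side (286,345)), the lid is shut and the pistons are untouched. Handing in.

```bash
python3 -c "
from station import workorder; print(workorder.close_job())"
```

```text
the job is handed in; nothing more can be done
None
```

Job handed in: all three rods and both caps lie flat and side by side in the chest with the lid shut, and the fader was held at the marker for over two seconds, then slid back to its zero stop.

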